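# Unstack the press tooling and put it away

## Robot

A 6-joint arm with a two-finger parallel gripper is mounted at the origin on a cart in front of the work surface, level with it; the furniture and walls round the work are solid. World frame = base frame: x ahead of the robot, y to its left, z up, the work surface at z = 0. Lengths are in m, angles in rad, forces in N, time in s.
With the tool pointing down it reaches from about 0.425 to 0.95 m from the base axis. Payload 3.5 kg.
Tool frame: the origin (TCP) lies between the finger pads; the fingertips stand 22 mm ahead of it and the grasp point (between the pads) lies 3 mm ahead of it (ctrl.nose_length is the z of the fingertips in the tool frame, in m); z points along the fingers, y is the line along which they close (so a half turn about z gives the same grasp; the last joint's range is limited). The gripper opens to 85 mm and grips with 20 to 120 N. Pads are 22 mm wide; open, the fingers measure 114 mm over their backs; the gripper's body (76 mm by 85 mm) begins 54 mm behind the grasp point. The pads swing forward as they close: fully open they stand 13 mm farther back than shut.
Start: joints at [1.165, 0.286, 1.577, -0, 1.279, -0.15], TCP at [0.171, 0.653, 0.253] pointing down, gripper open.
Joint ranges: [-2.77, 2.77], [-0.9, 2.22], [0.21, 2.48], [-1.53, 4.67], [0.24, 2.81], [-2.84, 2.84]. Speed limits (rad/s): [2.79, 2.79, 3.14, 3.14, 3.14, 3.14].

## Interface

Orientations are given as a unit quaternion [x, y, z, w].
In Python, from plant import ctrl gives the robot as it stands. The module is installed in compiled form; this text tells all that it offers.
- The arm moves only by the tool send_rows, never from a script. Its argument "rows" is text: rows parted by semicolons, each of 7 numbers parted by spaces: the turn, a rotation vector about the tool's x, y, z in normalised numbers (1 is 360 degrees), then the shift along the tool's x, y, z in a scale on which 1.0 is 500 mm, then the opening, from -1 (shut) to 1 (fully open). A call has 1 to 8 rows; each row is the pose to reach, as a shift and turn from the pose commanded when the call began, along the tool's axes at that moment; what a row does not reach only later rows make up. A row lasts 1/8 s, in which the tool goes at most 62.5 mm and 10.7 degrees, less where a joint would pass 70% of its speed; a pose out of reach is approached as far as the arm can. No shift or turn number may pass 1 either way. A call with a gripper value outside its range is refused whole. The fingers move at their own pace and stop on an object; "grip_force" is the grip in N (left out, the last holds). Time passes only in rows, so rows that repeat a pose let the fingers close. It gives the time, the measured TCP pose, the force, the opening and the grip force at its end, in the units of the state.
- ctrl.get_state(): the state, without advancing time (a new reading comes with each control period).
- ctrl.read_camera(name): name is "scene" or "top" or "wrist"; returns a dict with "color" (400x640x3 uint8, red, green, blue), "fx", "fy", "cx", "cy" (pixels), "extrinsics" (4x4, takes a point from world to camera coordinates). Camera axes: x right, y down, z forward; pixel columns grow to the right and rows downward; lengths in m; the calibration is good to about 2 mm. A picture is of the moment at which its call begins. There is no depth.
- ctrl.sign_off(): hands the job in; it is judged then, once.
Trained networks look in a picture, given as the dict that the camera call returned (one of the last four; its "shot" number tells which), for a name from the list of things; names that differ only in an ending like _2 or _b are one class to them, and where a whole thing is asked for, a point or a joint stands for the part that bears it (a point fixed in the world has none). Each returns a list of dicts, best first, with "p" (0 to 1); they miss things now and then, are a little off and sometimes report something else, mostly with a low value. They report only what shows in the picture. A call takes as long as a camera call.
- ctrl.look_for(picture, target): "position" ([x, y, z] in m, in the coordinates of the camera as it stood for that picture, good to about 4 mm: the middle of the surface that is visible of it).
The state is a dict: "time": time; "qpos": joint angles; "dq": joint speeds; "joint_efforts": joint torques, N m; "eef_pos": TCP position; "tcp_rot": TCP orientation; "contact_force": force on the tool from outside, world axes, zero at the start; "wrist_torque": the same for the moment, N m; "opening": opening from 0.0 (shut) to 1.0 (fully open); "finger_force": force on a finger pad.
Only numpy, scipy, OpenCV 4.12 (cv2) and the standard library are available. Lean on these libraries where they do the work, as an engineer would, in place of code of your own. Each camera call takes 0.05 s, during which the arm holds its last target. There are 200 camera calls.

## Task

Take the stack of capping-press tooling apart from the top down and lower each piece, without dropping it, flat into the grey holder made for it: first the wedge stop, heel hooked over the free edge of its raised seat, with a light press down on it to feel that it does not rock; then the ring into the round dish, the vial block into the shorter tray and last the long riser bar into the longer tray. Leave the glass jar and the dropper bottle alone.

Things in the scene. Friction and masses are not known exactly. Their poses are not given: they have to be found in the camera images.
- wedge_stop: Grey cast wedge stop, 0.15 kg, on top of the block at its -y end. Origin: on the sole underside. Sole 46 (x) x 56 (y) x 8 mm, y = -22 to +34. A heel lip 46 wide, 10 thick (y = -32 to -22) reaches 9 mm BELOW the sole, hooked over the block's end. A square boss 24 x 24 mm centred at y = +2 rises to a flat top 42 mm above the sole underside (grip it across x; a slanting rib is on its +y side).
- nest_ring: Plain steel ring (vial nest), outer diameter 46, bore 24, height 32 mm, about 0.15 kg; at the start on top of the vial block, at the block's +y end. Origin: centre of its underside, z up.
- block: Aluminium vial block with three round dark marks on top (mostly covered at the start), 54 (x) x 108 (y) x 32 mm, about 0.3 kg, lying on the riser bar. Origin: centre of its underside.
- riser_bar: Aluminium riser bar, the lowest and longest piece of the stack, 60 (x) x 144 (y) x 32 mm with a small hole near each end, about 0.4 kg, lying on the table. Origin: centre of its underside.
- wedge_seat: Fixed grey seat, 74 (x) x 104 (y) mm. Raised deck, top 19 mm above the table, ends in a free edge at y = -13; beyond it only a 5 mm base. Rims 5 mm above the deck at x = +-33 and y = +46. Origin: on the table, under where the wedge stop's origin belongs, same yaw: sole on deck, heel hanging over the free -y edge (turned round it rocks on its heel).
- ring_dish: Fixed round grey plastic dish for the nest ring: outer diameter 72, inner 64, floor 5 mm above the table, rim top 10 mm above it. Origin: centre of its underside.
- block_tray: Fixed grey plastic tray for the vial block, the shorter of the two rectangular trays: inside 72 (x) x 126 (y) mm, walls 4 mm, floor 5 mm above the table, rim top 10 mm above it. Origin: centre of its underside.
- bar_tray: Fixed grey plastic tray for the riser bar, the longer of the two rectangular trays: inside 78 (x) x 162 (y) mm, walls 4 mm, floor 5 mm above the table, rim top 10 mm above it. Origin: centre of its underside.
- jar: Bystander, to be left alone: clear glass reagent jar with a flat stopper, 62 mm wide, 113 mm high, loose. Origin: centre of its underside.
- dropper: Bystander, to be left alone: small amber dropper bottle with a black teat, 30 mm wide, 92 mm high, loose. Origin: centre of its underside.

How it is judged:
By the outcome, as a careful person would: the job done as asked, in the order asked, and still so for the second after the job is handed in, with the robot touching nothing.
It also fails if it takes over 128 s, if anything falls off the work surface, if the arm or the gripper's body presses on something with over 40 N, if the wrist force passes 120 N, or if a joint passes its speed limit or range.

## Working session

There is one attempt and no reset: what is moved stays moved. The work goes in short steps, Python scripts to look and compute and a tool call to move; the robot and the scene stay as the last step left them, time stands still between calls to the robot, and variables do not carry over. Pictures are saved under pics/ and viewed, at most 15 in all, crops included, and the job is handed in when it is done.

Besides the shell and the picture viewer there is one more tool, called after "Call:" by a JSON object that holds its "method" and its "body". send_rows: Moves the arm, as the interface text tells. Its arguments: {"type":"object","properties":{"rows":{"type":"string"},"grip_force":{"type":"number"}},"required":["rows"]}

```bash
ls; mkdir -p pics; cat > h.py <<'E'
import numpy as np, cv2
from plant import ctrl
from scipy.spatial.transform import Rotation as R
def shot(n,save=None):
    p=ctrl.read_camera(n)
    if save: cv2.imwrite('pics/'+save,p['color'][:,:,::-1])
    return p
def c2w(p,x):
    E=np.array(p['extrinsics']); return E[:3,:3].T@(np.array(x)-E[:3,3])
def proj(p,X):
    E=np.array(p['extrinsics']); c=np.atleast_2d(X)@E[:3,:3].T+E[:3,3]
    return np.c_[p['fx']*c[:,0]/c[:,2]+p['cx'],p['fy']*c[:,1]/c[:,2]+p['cy']]
def pix(p,uv,z):
    E=np.array(p['extrinsics']);uv=np.atleast_2d(uv).astype(float)
    d=np.c_[(uv[:,0]-p['cx'])/p['fx'],(uv[:,1]-p['cy'])/p['fy'],np.ones(len(uv))]@E[:3,:3]
    o=-E[:3,:3].T@E[:3,3]; return o+d*((z-o[2])/d[:,2])[:,None]
def move(pos,yaw=None):
    """tool-frame shift mm for world TCP target; turn deg so tool y axis has world angle yaw (deg, mod 180)"""
    s=ctrl.get_state();r=R.from_quat(s['tcp_rot']);M=r.as_matrix()
    print('t',s['time'],'tcp',np.round(s['eef_pos'],4),'q6',round(s['qpos'][5],3),'F',np.round(s['contact_force'],1))
    sh=M.T@(np.array(pos)-s['eef_pos'])*1000
    out=np.zeros(3)
    if yaw is not None:
        best=None
        for k in (0,180,-180):
            Y=np.deg2rad(yaw+k); y=np.array([np.cos(Y),np.sin(Y),0]);z=np.array([0,0,-1.]);x=np.cross(y,z)
            rv=(r.inv()*R.from_matrix(np.c_[x,y,z])).as_rotvec(degrees=True)
            if best is None or np.linalg.norm(rv)<np.linalg.norm(best): best=rv
        out=best
    print('turn',np.round(out,2),'shift',np.round(sh,1))
E
python3 - <<'E'
from h import *
for n in ['top','scene','wrist']:
    p=shot(n,n+'0.png')
    print(n,np.round(p['extrinsics'],3).tolist(),p['fx'],p['cx'],p['cy'])
    for t in ['wedge_stop','nest_ring','block','riser_bar','wedge_seat','ring_dish','block_tray','bar_tray','jar','dropper']:
        for d in ctrl.look_for(p,t)[:2]:
            w=c2w(p,d['position']); print(t,round(d['p'],2),np.round(w,3),np.round(proj(p,w)[0]))
print(ctrl.get_state(),ctrl.nose_length)
E
```

```text
pics
top [[0.023, -1.0, 0.017, -0.033], [-0.994, -0.025, -0.111, 0.533], [0.111, -0.014, -0.994, 0.996], [0.0, 0.0, 0.0, 1.0]] 389.4909382327296 319.2430044886901 199.45656898486482
wedge_stop 0.95 [0.419 0.058 0.075] [287. 243.]
nest_ring 0.48 [0.422 0.119 0.093] [262. 241.]
block 0.62 [0.431 0.1   0.065] [271. 238.]
riser_bar 0.58 [0.445 0.139 0.033] [257. 232.]
wedge_seat 0.7 [ 0.428 -0.112  0.02 ] [353. 241.]
wedge_seat 0.7 [0.44  0.296 0.006] [199. 233.]
ring_dish 0.74 [0.595 0.068 0.004] [287. 177.]
block_tray 0.92 [ 0.594 -0.301  0.007] [423. 181.]
bar_tray 0.94 [0.442 0.293 0.009] [200. 232.]
jar 0.95 [ 0.428 -0.297  0.114] [434. 242.]
jar 0.3 [0.42  0.055 0.073] [288. 242.]
dropper 0.57 [ 0.589 -0.11   0.048] [355. 178.]
dropper 0.48 [0.594 0.069 0.005] [287. 178.]
scene [[0.513, -0.858, -0.018, -0.262], [-0.473, -0.265, -0.84, 0.312], [0.716, 0.44, -0.542, 0.708], [0.0, 0.0, 0.0, 1.0]] 420.0651815950349 321.09839933446375 198.64429212605313
wedge_stop 0.85 [0.408 0.047 0.071] [281. 219.]
nest_ring 0.61 [0.419 0.107 0.086] [263. 204.]
block 0.57 [0.398 0.087 0.053] [265. 222
[... 611 characters left out ...]
ime': 1.65, 'qpos': array([ 1.16500416e+00,  2.86263907e-01,  1.57670912e+00,  1.87419360e-05,
        1.27859447e+00, -1.49999183e-01]), 'dq': array([-0.00174606,  0.00045772, -0.00061786,  0.00085153, -0.0022888 ,
       -0.00031741]), 'joint_efforts': array([-1.41437937e-03, -4.05954051e+01, -2.92926532e+01, -2.34165327e-04,
        7.59791528e-04,  1.47134494e-05]), 'eef_pos': array([0.17074395, 0.65303116, 0.25334401]), 'tcp_rot': array([ 1.27550775e-01,  9.91832042e-01,  1.45572579e-05, -5.17894430e-06]), 'contact_force': array([-1.29708166,  0.23801836,  0.20090319]), 'wrist_torque': array([0.00346163, 0.00459848, 0.02512058]), 'finger_force': 0.0, 'opening': 1.0006703399061478} 0.022
```

```bash
python3 - <<'E'
import cv2
a=cv2.imread('pics/top0.png');cv2.imwrite('pics/top0a.png',cv2.resize(a[130:310,150:350],None,fx=4,fy=3.33*1.2*0+4,interpolation=cv2.INTER_CUBIC)[:600])
cv2.imwrite('pics/top0b.png',cv2.resize(a[110:300,270:470],None,fx=4,fy=4,interpolation=cv2.INTER_CUBIC)[:600])
E
```

```text
(no output)
```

View pics/top0.png

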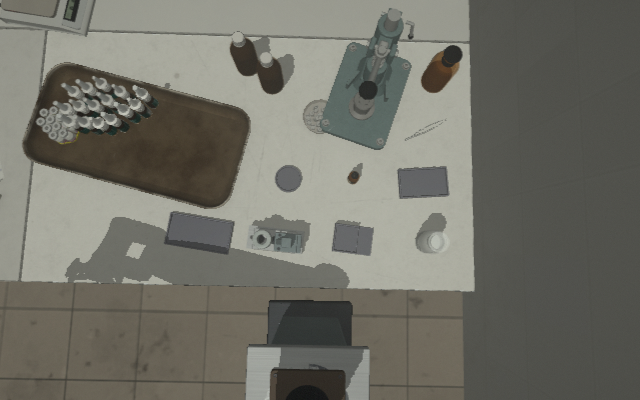

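View pics/top0a.png

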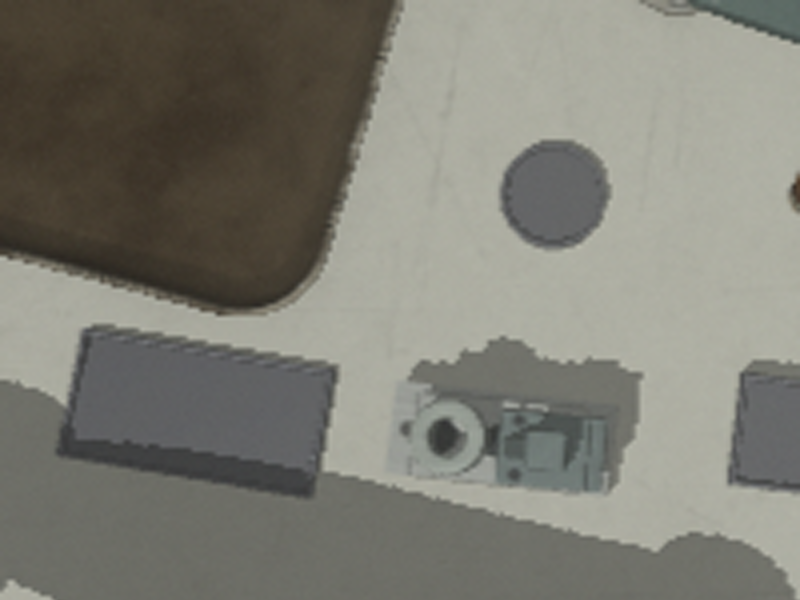

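View pics/top0b.png

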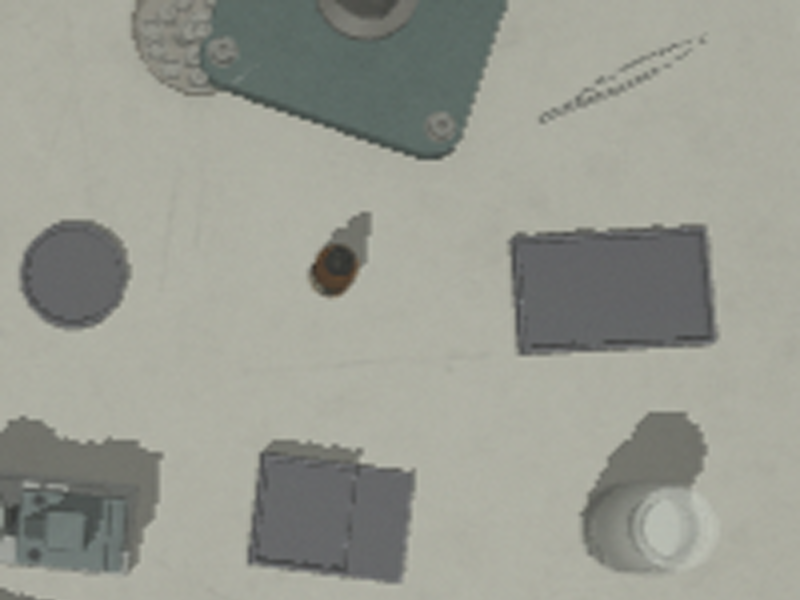

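The top view shows the stack at about (278,240), with the wedge on its right (-y) end. The seat is at (353,238) with its free edge to the right. The dish is at (289,178), the block tray at (423,182), the bar tray at (200,232), the jar at (433,241) and the dropper at (354,176). All of this agrees with the networks.

```bash
cat >> h.py <<'E'
def rect(w):
    (x,y),(a,b),th=cv2.minAreaRect((w[:,:2]*1000).astype(np.float32)); return round(x,1),round(y,1),round(a,1),round(b,1),round(th,1)
E
python3 - <<'E'
from h import *
p=shot('top')
A=lambda l:np.array(l)/4+[150,130]-.375
B=lambda l:np.array(l)/4+[270,110]-.375
print('bar',rect(pix(p,A([(88,325),(338,368),(312,497),(58,455)]),.010)))
print('blk',rect(pix(p,B([(510,235),(706,227),(716,341),(520,354)]),.010)))
print('dish',pix(p,B([(75,274)]),.010), pix(p,B([(21,274),(129,274)]),.010))
d=pix(p,B([(263,450),(249,564)]),.024); e=pix(p,B([(362,463),(352,573)]),.019); f=pix(p,B([(414,470),(400,582)]),.005)
print('seat',d,e,f)
a=f.mean(0)-d.mean(0);print('axis deg of +y from world y',np.rad2deg(np.arctan2(a[0],-a[1])),np.linalg.norm(a[:2]))
move([.425,.06,.25],-3)
E
```

```text
bar (440.2, 295.1, 170.1, 87.4, 81.6)
blk (591.3, -300.3, 81.5, 134.3, 4.8)
dish [[0.59178038 0.06438679 0.01      ]] [[0.59083702 0.1007308  0.01      ]
 [0.59272485 0.02799959 0.01      ]]
seat [[ 0.47541495 -0.06388514  0.024     ]
 [ 0.40078187 -0.05611655  0.024     ]] [[ 0.4686613  -0.12987999  0.019     ]
 [ 0.39637172 -0.12413214  0.019     ]] [[ 0.46546848 -0.16656511  0.005     ]
 [ 0.39084328 -0.15780762  0.005     ]]
axis deg of +y from world y -5.557319486663797 0.1026680736986375
t 1.7 tcp [0.1708 0.653  0.2533] q6 -0.15 F [-0.8 -0.3 -0.1]
turn [-0.    0.   78.34] shift [-396.  -509.4    3.3]
```

Careful with the scale: shifts go in shares of 500 mm and turns go in shares of 360 degrees. That gives: -300 mm / 500 = -0.6, -230 mm / 500 = -0.46, 39 degrees / 360 = 0.1083.

Call:
{"method": "send_rows", "body": {"rows": "0 0 0.1083 -0.6 -0.46 0 1; 0 0 0.1083 -0.6 -0.46 0 1; 0 0 0.1083 -0.6 -0.46 0 1; 0 0 0.1083 -0.6 -0.46 0 1;0 0 0.1083 -0.6 -0.46 0 1;0 0 0.1083 -0.6 -0.46 0 1;0 0 0.1083 -0.6 -0.46 0 1"}}

```text
time: 2.58
eef_pos: [0.4051, 0.3518, 0.2536]
tcp_rot: [0.454, 0.891, 0.0, 0.0]
contact_force: [-0.8, 0.2, 0.3]
opening: 1.001
finger_force: 0.0
```

```bash
python3 -c "
from h import *
move([.425,.06,.25],-3)"
```

```text
t 2.575 tcp [0.4051 0.3518 0.2536] q6 -0.102 F [-0.8  0.2  0.3]
turn [5.0e-02 2.0e-02 3.9e+01] shift [-247.8 -155.4    3.7]
```

Scaled: -248 mm / 500 = -0.496, -155 mm / 500 = -0.31, 39 degrees / 360 = 0.1083.

Call:
{"method": "send_rows", "body": {"rows": "0 0 0.1083 -0.496 -0.31 0 1;0 0 0.1083 -0.496 -0.31 0 1;0 0 0.1083 -0.496 -0.31 0 1;0 0 0.1083 -0.496 -0.31 0 1;0 0 0.1083 -0.496 -0.31 0 1;0 0 0.1083 -0.496 -0.31 0 1;0 0 0.1083 -0.496 -0.31 0 1"}}

```text
time: 3.45
eef_pos: [0.4249, 0.0638, 0.2534]
tcp_rot: [0.723, 0.691, 0.0, -0.0]
contact_force: [-0.3, -0.1, 0.2]
opening: 1.001
finger_force: 0.0
```

```bash
python3 - <<'E'
from h import *
p=shot('wrist','w1.png')
for t in ['wedge_stop','nest_ring','block','riser_bar','wedge_seat']:
    for d in ctrl.look_for(p,t)[:1]:
        w=c2w(p,d['position']); print(t,round(d['p'],2),np.round(w,3),np.round(proj(p,w)[0]))
import pickle;pickle.dump(p,open('w1.pkl','wb'))
print(ctrl.get_state()['time'],ctrl.get_state()['eef_pos'])
E
```

```text
wedge_stop 0.55 [0.426 0.067 0.074] [319. 177.]
nest_ring 0.69 [0.428 0.124 0.097] [317. 116.]
block 0.89 [0.435 0.117 0.063] [326. 121.]
riser_bar 0.65 [0.438 0.151 0.033] [327.  82.]
wedge_seat 0.6 [ 0.437 -0.093  0.019] [334. 290.]
3.75 [0.42483699 0.06390897 0.25326597]
```

View pics/w1.png

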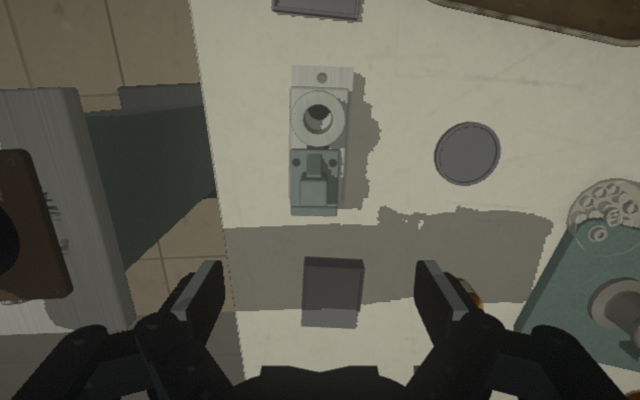

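The wrist picture shows the stack at (320,140), with the ring at (319,117) and the wedge boss at (314,190). The seat is at (333,292), free edge down (-y). I'll enlarge both to read corners.

```bash
python3 - <<'E'
import cv2,numpy as np
a=cv2.imread('pics/w1.png')
s=cv2.resize(a[60:220,270:370],None,fx=3.7,fy=3.7,interpolation=cv2.INTER_CUBIC)
t=cv2.resize(a[245:335,290:380],None,fx=4.7,fy=4.7,interpolation=cv2.INTER_CUBIC)
t=cv2.convertScaleAbs(t,alpha=1.8)
o=np.zeros((600,800,3),np.uint8);o[:592,:370]=s;o[:423,375:798]=t
cv2.imwrite('pics/w1z.png',o)
E
```

```text
(no output)
```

View pics/w1z.png

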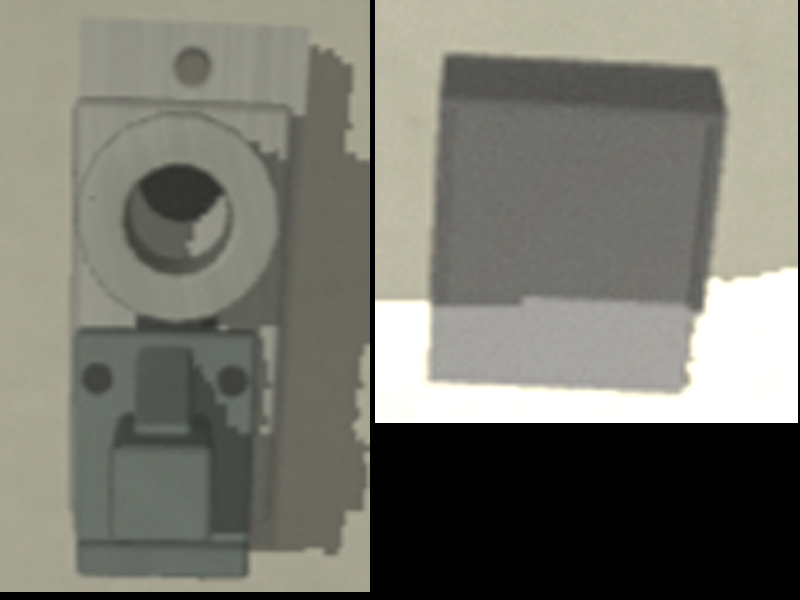

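```bash
python3 - <<'E'
from h import *
import pickle
p=pickle.load(open('w1.pkl','rb'))
S=lambda l:np.array(l)/3.7+[270,60]-.36
T=lambda l:(np.array(l)-[375,0])/4.7+[290,245]-.39
r=lambda x:print(np.round(x*1000,1).tolist())
b=pix(p,S([(113,447),(209,447),(211,541),(112,541)]),.106);print('boss',rect(b),b.mean(0));
print('ring');r(pix(p,S([(178,216),(78,216),(278,216)]),.096))
print('bar far');r(pix(p,S([(80,20),(308,28)]),.032))
print('block far');r(pix(p,S([(78,100),(290,108)]),.064))
print('sole end');r(pix(p,S([(77,331),(256,331)]),.072))
print('heel end top');r(pix(p,S([(78,541),(248,541)]),.072))
print('heel bottom');r(pix(p,S([(78,576),(247,576)]),.055))
print('seat');r(pix(p,T([(443,55),(717,68)]),0));r(pix(p,T([(440,100),(724,108)]),.024));r(pix(p,T([(432,303),(697,308)]),.019));r(pix(p,T([(428,380),(688,390)]),.005))
E
```

```text
boss (421.3, 60.8, 22.6, 23.0, 87.3) [0.4213041  0.06082617 0.106     ]
ring
[[428.1, 122.2, 96.0], [405.9, 123.3, 96.0], [450.2, 121.2, 96.0]]
bar far
[[404.4, 168.1, 32.0], [463.7, 163.4, 32.0]]
block far
[[405.1, 148.0, 64.0], [456.0, 143.8, 64.0]]
sole end
[[401.5, 93.7, 72.0], [445.9, 91.6, 72.0]]
heel end top
[[397.7, 38.6, 72.0], [442.2, 36.5, 72.0]]
heel bottom
[[395.1, 22.3, 55.0], [442.3, 20.1, 55.0]]
seat
[[401.9, -54.9, 0.0], [475.5, -62.2, 0.0]]
[[402.1, -54.9, 24.0], [474.3, -60.5, 24.0]]
[[395.8, -119.4, 19.0], [467.4, -124.3, 19.0]]
[[391.7, -155.8, 5.0], [466.0, -162.7, 5.0]]
```

```bash
python3 -c "
from h import *
move([.4213,.0608,.098],-4)"
```

```text
t 3.75 tcp [0.4248 0.0639 0.2533] q6 -0.043 F [ 0.1 -0.2  0.3]
turn [-0.01 -0.01  1.45] shift [ -3.3  -3.4 155.3]
```

Scaled: 155 mm / 500 = 0.31, 110 mm / 500 = 0.22, 1.4 degrees / 360 = 0.0039.

Call:
{"method": "send_rows", "body": {"rows": "0 0 0.0039 -0.006 -0.0068 0.12 1;0 0 0.0039 -0.006 -0.0068 0.22 1;0 0 0.0039 -0.006 -0.0068 0.27 1;0 0 0.0039 -0.006 -0.0068 0.3 1;0 0 0.0039 -0.006 -0.0068 0.31 1;0 0 0.0039 -0.006 -0.0068 0.31 1", "grip_force": 40}}

```text
time: 4.5
eef_pos: [0.4221, 0.0602, 0.099]
tcp_rot: [0.732, 0.682, 0.0, 0.0]
contact_force: [-0.3, 0.2, -0.3]
opening: 0.998
finger_force: 0.0
```

Call:
{"method": "send_rows", "body": {"rows": "0 0 0 0 0 0 -1;0 0 0 0 0 0 -1;0 0 0 0 0 0 -1;0 0 0 0 0 0 -1;0 0 0 0 0 0 -1;0 0 0 0 0 0 -1;0 0 0 0 0 0 -1;0 0 0 0 0 0 -1", "grip_force": 40}}

```text
time: 5.5
eef_pos: [0.4217, 0.0601, 0.0987]
tcp_rot: [0.732, 0.682, 0.0, 0.0]
contact_force: [-0.7, 0.2, 5.0]
opening: 0.275
finger_force: 40.7
```

Scaled: -90 mm / 500 = -0.18, -45 mm / 500 = -0.09.

Call:
{"method": "send_rows", "body": {"rows": "0 0 0 0 0 -0.006 -1;0 0 0 0 0 -0.016 -1;0 0 0 0 0 -0.04 -1;0 0 0 0 0 -0.09 -1;0 0 0 0 0 -0.18 -1;0 0 0 0 0 -0.18 -1;0 0 0 0 0 -0.18 -1"}}

```text
time: 6.38
eef_pos: [0.421, 0.0602, 0.1882]
tcp_rot: [0.732, 0.682, -0.0, -0.0]
contact_force: [-0.6, -0.7, -2.4]
opening: 0.272
finger_force: 39.9
```

```bash
python3 - <<'E'
from h import *
# grasp point offset: wedge origin -> boss centre is (0,2) local
Y=np.deg2rad(-5.6); o=np.array([.4335,-.109]); g=o+.002*np.array([-np.sin(Y),np.cos(Y)])
move([g[0],g[1],.1887],-6.1)
p=shot('wrist','w2.png')
E
```

```text
t 6.375 tcp [0.421  0.0602 0.1882] q6 -0.027 F [-0.6 -0.7 -2.4]
turn [-0.01  0.    2.05] shift [-165.9   24.5   -0.5]
```

View pics/w2.png

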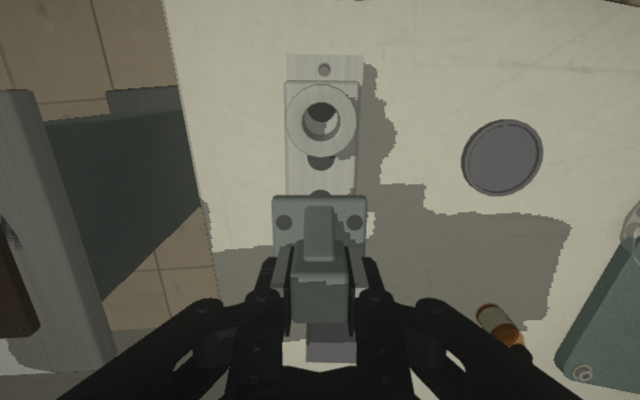

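Scaled: -166 mm / 500 = -0.332, 24.5 mm / 500 = 0.049, 1.8 degrees / 360 = 0.005.

Call:
{"method": "send_rows", "body": {"rows": "0 0 0.005 -0.12 0.02 0 -1;0 0 0.005 -0.24 0.036 0 -1;0 0 0.005 -0.332 0.049 0 -1;0 0 0.005 -0.332 0.049 0.06 -1;0 0 0.005 -0.332 0.049 0.14 -1;0 0 0.005 -0.332 0.049 0.21 -1;0 0 0.005 -0.332 0.049 0.24 -1;0 0 0.005 -0.332 0.049 0.24 -1"}}

```text
time: 7.42
eef_pos: [0.433, -0.1066, 0.0669]
tcp_rot: [0.742, 0.67, -0.001, -0.002]
contact_force: [-0.4, -0.4, -1.6]
opening: 0.275
finger_force: 39.7
```

```bash
python3 - <<'E'
from h import *
Y=np.deg2rad(-5.6); o=np.array([.4335,-.109]); g=o+.002*np.array([-np.sin(Y),np.cos(Y)])
move([g[0],g[1],.0537],-5.6)
E
```

```text
t 7.425 tcp [ 0.433  -0.1066  0.0669] q6 -0.367 F [-0.4 -0.4 -1.6]
turn [-0.21 -0.08 -0.25] shift [-0.4  0.8 13.2]
```

Scaled: 12 mm / 500 = 0.024, 11.5 mm / 500 = 0.023.

Call:
{"method": "send_rows", "body": {"rows": "0 0 0 -0.0008 0.0016 0.01 -1;0 0 0 -0.0008 0.0016 0.016 -1;0 0 0 -0.0008 0.0016 0.02 -1;0 0 0 -0.0008 0.0016 0.023 -1;0 0 0 -0.0008 0.0016 0.024 -1;0 0 0 -0.0008 0.0016 0.024 -1"}}

```text
time: 8.18
eef_pos: [0.4348, -0.1077, 0.0564]
tcp_rot: [0.742, 0.67, 0.0, 0.0]
contact_force: [0.1, 0.1, -2.0]
opening: 0.274
finger_force: 39.7
```

Scaled: 2.5 mm / 500 = 0.005, 2 mm / 500 = 0.004.

Call:
{"method": "send_rows", "body": {"rows": "0 0 0 0 0 0.002 -1;0 0 0 0 0 0.003 -1;0 0 0 0 0 0.004 -1;0 0 0 0 0 0.005 -1;0 0 0 0 0 0.005 -1"}}

```text
time: 8.8
eef_pos: [0.4349, -0.1076, 0.0538]
tcp_rot: [0.742, 0.67, -0.0, -0.0]
contact_force: [0.9, -0.1, -0.9]
opening: 0.272
finger_force: 39.9
```

Scaled: 1 mm / 500 = 0.002, 0.5 mm / 500 = 0.001.

Call:
{"method": "send_rows", "body": {"rows": "0 0 0 0 0 0.001 -1;0 0 0 0 0 0.002 -1;0 0 0 0 0 0.002 -1"}}

```text
time: 9.18
eef_pos: [0.4349, -0.1077, 0.0538]
tcp_rot: [0.742, 0.67, -0.0, -0.0]
contact_force: [-3.7, 1.8, 6.6]
opening: 0.273
finger_force: 41.1
```

Call:
{"method": "send_rows", "body": {"rows": "0 0 0 0 0 -0.001 -0.2;0 0 0 0 0 -0.001 0.3;0 0 0 0 0 -0.001 0.3;0 0 0 0 0 -0.001 0.3;0 0 0 0 0 -0.001 0.3"}}

```text
time: 9.8
eef_pos: [0.4348, -0.1076, 0.0533]
tcp_rot: [0.742, 0.67, -0.0, -0.0]
contact_force: [0.2, -0.8, -0.3]
opening: 0.645
finger_force: 0.0
```

Scaled: -50 mm / 500 = -0.1, -20 mm / 500 = -0.04.

Call:
{"method": "send_rows", "body": {"rows": "0 0 0 0 0 -0.04 0.3;0 0 0 0 0 -0.1 0.3;0 0 0 0 0 -0.1 -1;0 0 0 0 0 -0.1 -1;0 0 0 0 0 -0.1 -1;0 0 0 0 0 -0.1 -1;0 0 0 0 0 -0.1 -1;0 0 0 0 0 -0.1 -1"}}

```text
time: 10.8
eef_pos: [0.4348, -0.1076, 0.1031]
tcp_rot: [0.742, 0.67, -0.0, -0.0]
contact_force: [0.3, 0.1, -0.2]
opening: -0.002
finger_force: 0.0
```

```bash
python3 -c "
from h import *
move([.4349,-.1077,.084])
shot('wrist','w3.png')"
```

```text
t 10.8 tcp [ 0.4348 -0.1076  0.1031] q6 -0.368 F [ 0.3  0.1 -0.2]
turn [0. 0. 0.] shift [-0.1  0.1 19.1]
```

View pics/w3.png

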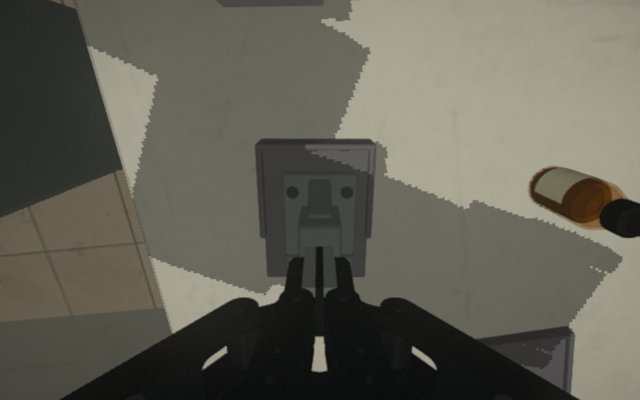

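The wedge sits square in the seat: its sole is centred between the rims at (320,210) and the shut fingers are above the boss. Next is the light press.

Scaled: 18.5 mm / 500 = 0.037, 18 mm / 500 = 0.036.

Call:
{"method": "send_rows", "body": {"rows": "0 0 0 0 0 0.02 -1;0 0 0 0 0 0.032 -1;0 0 0 0 0 0.036 -1;0 0 0 0 0 0.037 -1;0 0 0 0 0 0.037 -1"}}

```text
time: 11.48
eef_pos: [0.435, -0.1077, 0.085]
tcp_rot: [0.742, 0.67, 0.0, 0.0]
contact_force: [0.4, -0.7, 0.9]
opening: -0.005
finger_force: 0.0
```

Scaled: 1.5 mm / 500 = 0.003, 1 mm / 500 = 0.002.

Call:
{"method": "send_rows", "body": {"rows": "0 0 0 0 0 0.001 -1;0 0 0 0 0 0.002 -1;0 0 0 0 0 0.003 -1;0 0 0 0 0 0.003 -1"}}

```text
time: 11.98
eef_pos: [0.4348, -0.1076, 0.0833]
tcp_rot: [0.742, 0.67, -0.0, -0.0]
contact_force: [-0.8, 0.3, 0.7]
opening: -0.001
finger_force: 0.0
```

Scaled: 1 mm / 500 = 0.002, 0.5 mm / 500 = 0.001.

Call:
{"method": "send_rows", "body": {"rows": "0 0 0 0 0 0.001 -1;0 0 0 0 0 0.002 -1;0 0 0 0 0 0.002 -1"}}

```text
time: 12.35
eef_pos: [0.4349, -0.1077, 0.083]
tcp_rot: [0.742, 0.67, -0.0, -0.0]
contact_force: [-2.5, 0.7, 6.7]
opening: -0.005
finger_force: 2.8
```

Scaled: 0.3 mm / 500 = 0.0006.

Call:
{"method": "send_rows", "body": {"rows": "0 0 0 0 0 0.0006 -1;0 0 0 0 0 0.0006 -1;0 0 0 0 0 0.0006 -1"}}

```text
time: 12.72
eef_pos: [0.435, -0.1077, 0.0831]
tcp_rot: [0.742, 0.67, -0.0, -0.0]
contact_force: [-2.8, 1.1, 7.4]
opening: 0.006
finger_force: 3.8
```

Scaled: -110 mm / 500 = -0.22, -60 mm / 500 = -0.12.

Call:
{"method": "send_rows", "body": {"rows": "0 0 0 0 0 -0.04 -1;0 0 0 0 0 -0.12 -1;0 0 0 0 0 -0.22 -1;0 0 0 0 0 -0.22 -1;0 0 0 0 0 -0.22 -1"}}

```text
time: 13.35
eef_pos: [0.4345, -0.1074, 0.1914]
tcp_rot: [0.742, 0.67, -0.0, -0.0]
contact_force: [0.6, -0.0, -0.1]
opening: -0.002
finger_force: 0.0
```

```bash
python3 -c "
from h import *
move([.4275,.122,.194],-4.5)"
```

```text
t 13.35 tcp [ 0.4345 -0.1074  0.1914] q6 -0.368 F [ 0.6 -0.  -0.1]
turn [-0.03 -0.02 -1.36] shift [227.5 -30.3  -2.5]
```

Scaled: 227 mm / 500 = 0.454, 120 mm / 500 = 0.24, -1.4 degrees / 360 = -0.0039.

Call:
{"method": "send_rows", "body": {"rows": "0 0 -0.0039 0.12 -0.016 0 1;0 0 -0.0039 0.24 -0.032 0 1;0 0 -0.0039 0.36 -0.048 0 1;0 0 -0.0039 0.454 -0.06 0 1;0 0 -0.0039 0.454 -0.06 0 1;0 0 -0.0039 0.454 -0.06 0 1;0 0 -0.0039 0.454 -0.06 0.06 1;0 0 -0.0039 0.454 -0.06 0.1 1"}}

```text
time: 14.35
eef_pos: [0.4276, 0.1197, 0.1403]
tcp_rot: [0.735, 0.678, -0.001, -0.001]
contact_force: [0.0, 0.7, 0.2]
opening: 0.998
finger_force: 0.0
```

```bash
python3 -c "
from h import *
move([.4275,.122,.092],-4.5)"
```

```text
t 14.35 tcp [0.4276 0.1197 0.1403] q6 0.124 F [0.  0.7 0.2]
turn [-0.11  0.03 -0.11] shift [ 2.3 -0.2 48.3]
```

Scaled: 48 mm / 500 = 0.096, 45 mm / 500 = 0.09.

Call:
{"method": "send_rows", "body": {"rows": "0 0 0 0.002 0 0.04 1;0 0 0 0.002 0 0.07 1;0 0 0 0.002 0 0.09 1;0 0 0 0.002 0 0.096 1;0 0 0 0.002 0 0.096 1"}}

```text
time: 14.98
eef_pos: [0.4285, 0.1221, 0.0943]
tcp_rot: [0.734, 0.679, 0.0, 0.0]
contact_force: [-0.1, -0.7, 0.7]
opening: 0.999
finger_force: 0.0
```

Call:
{"method": "send_rows", "body": {"rows": "0 0 0 0 0 0 -1;0 0 0 0 0 0 -1;0 0 0 0 0 0 -1;0 0 0 0 0 0 -1;0 0 0 0 0 0 -1;0 0 0 0 0 0 -1", "grip_force": 40}}

```text
time: 15.72
eef_pos: [0.4284, 0.1224, 0.0949]
tcp_rot: [0.734, 0.679, -0.0, -0.0]
contact_force: [-2.3, -0.3, 6.5]
opening: 0.533
finger_force: 40.8
```

Scaled: -80 mm / 500 = -0.16, -45 mm / 500 = -0.09.

Call:
{"method": "send_rows", "body": {"rows": "0 0 0 0 0 -0.006 -1;0 0 0 0 0 -0.016 -1;0 0 0 0 0 -0.04 -1;0 0 0 0 0 -0.09 -1;0 0 0 0 0 -0.16 -1;0 0 0 0 0 -0.16 -1;0 0 0 0 0 -0.16 -1"}}

```text
time: 16.6
eef_pos: [0.4277, 0.1222, 0.1734]
tcp_rot: [0.734, 0.679, -0.0, -0.0]
contact_force: [-0.6, 0.4, -3.0]
opening: 0.53
finger_force: 41.3
```

```bash
python3 - <<'E'
from h import *
move([.592,.065,.173],-4.5)
p=shot('wrist','w4.png')
for t in ['nest_ring','ring_dish','block','riser_bar']:
    for d in ctrl.look_for(p,t)[:1]:
        w=c2w(p,d['position']); print(t,round(d['p'],2),np.round(w,3),np.round(proj(p,w)[0]))
import pickle;pickle.dump(p,open('w4.pkl','wb'))
E
```

```text
t 16.6 tcp [0.4277 0.1222 0.1734] q6 0.127 F [-0.6  0.4 -3. ]
turn [-0.04  0.01  0.04] shift [-44.2 168.2   0.3]
nest_ring 0.76 [0.431 0.128 0.175] [323. 278.]
ring_dish 0.7 [0.592 0.07  0.004] [495. 223.]
block 0.89 [0.429 0.13  0.063] [318. 194.]
riser_bar 0.56 [0.433 0.156 0.03 ] [321. 150.]
```

View pics/w4.png

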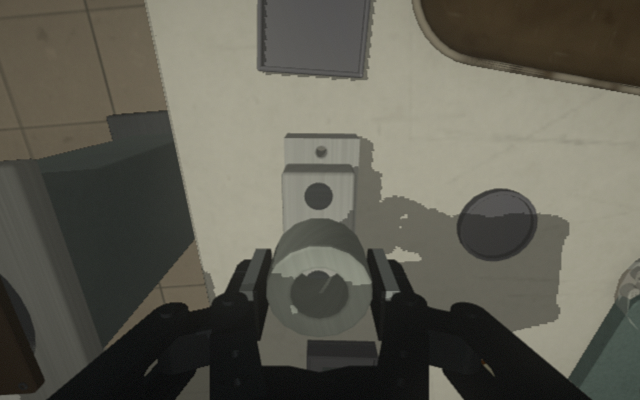

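The ring is held squarely at (320,285). The dish shows at (497,225).

```bash
python3 - <<'E'
from h import *
import pickle
p=pickle.load(open('w4.pkl','rb'))
print(pix(p,[(497,224.5)],.010))
S=[(285,133.5),(359,133.5)]
print('bar far bottom/top',pix(p,[(285,136),(359,138)],.032),'block far',pix(p,[(283,172),(356,174)],.064))
print('hole bar',pix(p,[(321,152)],.032),'block mark',pix(p,[(318.5,195.5)],.064))
E
```

```text
[[0.590878  0.0707405 0.01     ]]
bar far bottom/top [[0.4059907  0.16995599 0.032     ]
 [0.46398656 0.16383433 0.032     ]] block far [[0.40538376 0.14864722 0.064     ]
 [0.45735663 0.14310171 0.064     ]]
hole bar [[0.43327063 0.15509976 0.032     ]] block mark [[0.42930195 0.12907803 0.064     ]]
```

Scaled: 168 mm / 500 = 0.336, 125 mm / 500 = 0.25.

Call:
{"method": "send_rows", "body": {"rows": "0 0 0 -0.028 0.112 0 -1;0 0 0 -0.056 0.224 0 -1;0 0 0 -0.084 0.336 0 -1;0 0 0 -0.084 0.336 0.06 -1;0 0 0 -0.084 0.336 0.14 -1;0 0 0 -0.084 0.336 0.21 -1;0 0 0 -0.084 0.336 0.244 -1;0 0 0 -0.084 0.336 0.25 -1"}}

```text
time: 17.85
eef_pos: [0.5917, 0.0674, 0.0476]
tcp_rot: [0.734, 0.679, -0.001, -0.001]
contact_force: [-0.2, 0.2, -1.1]
opening: 0.529
finger_force: 41.5
```

Scaled: 10.5 mm / 500 = 0.021, 10 mm / 500 = 0.02.

Call:
{"method": "send_rows", "body": {"rows": "0 0 0 0 0 0.008 -1;0 0 0 0 0 0.016 -1;0 0 0 0 0 0.02 -1;0 0 0 0 0 0.021 -1;0 0 0 0 0 0.021 -1"}}

```text
time: 18.48
eef_pos: [0.5926, 0.0673, 0.0387]
tcp_rot: [0.734, 0.679, 0.0, 0.0]
contact_force: [0.3, -1.0, -2.2]
opening: 0.526
finger_force: 41.5
```

```bash
python3 -c "
from h import *
shot('wrist','w5.png')"
```

```text
(no output)
```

View pics/w5.png

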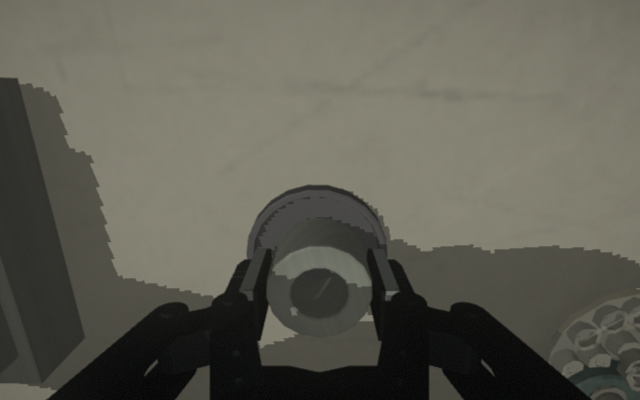

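The ring is inside the dish, with an even gap all round (dish x 247–388, ring centred at 320).

Scaled: 2.5 mm / 500 = 0.005, 2 mm / 500 = 0.004.

Call:
{"method": "send_rows", "body": {"rows": "0 0 0 0 0 0.002 -1;0 0 0 0 0 0.004 -1;0 0 0 0 0 0.005 -1;0 0 0 0 0 0.005 -1"}}

```text
time: 19.02
eef_pos: [0.5925, 0.0673, 0.036]
tcp_rot: [0.734, 0.679, -0.0, -0.0]
contact_force: [-0.8, 0.2, -0.9]
opening: 0.524
finger_force: 41.6
```

Scaled: 1 mm / 500 = 0.002, 0.5 mm / 500 = 0.001.

Call:
{"method": "send_rows", "body": {"rows": "0 0 0 0 0 0.001 -1;0 0 0 0 0 0.002 -1;0 0 0 0 0 0.002 -1"}}

```text
time: 19.4
eef_pos: [0.5925, 0.0673, 0.0359]
tcp_rot: [0.734, 0.679, -0.0, -0.0]
contact_force: [-3.4, 0.2, 5.1]
opening: 0.528
finger_force: 42.1
```

Seated. Release and rise.

Scaled: -0.7 mm / 500 = -0.0014.

Call:
{"method": "send_rows", "body": {"rows": "0 0 0 0 0 -0.0014 0.2;0 0 0 0 0 -0.0014 0.6;0 0 0 0 0 -0.0014 0.6;0 0 0 0 0 -0.0014 0.6;0 0 0 0 0 -0.0014 0.6"}}

```text
time: 20.02
eef_pos: [0.5925, 0.0673, 0.0356]
tcp_rot: [0.734, 0.679, 0.0, 0.0]
contact_force: [-0.3, 0.5, -0.6]
opening: 0.799
finger_force: 0.0
```

Call:
{"method": "send_rows", "body": {"rows": "0 0 0 0 0 -0.03 0.6;0 0 0 0 0 -0.1 0.6;0 0 0 0 0 -0.22 1;0 0 0 0 0 -0.28 1;0 0 0 0 0 -0.28 1;0 0 0 0 0 -0.28 1"}}

```text
time: 20.78
eef_pos: [0.5918, 0.0673, 0.1751]
tcp_rot: [0.734, 0.679, -0.0, -0.0]
contact_force: [0.3, -0.0, -0.7]
opening: 1.002
finger_force: 0.0
```

```bash
python3 -c "
from h import *
move([.4265,.0925,.175],-4.8)"
```

```text
t 20.775 tcp [0.5918 0.0673 0.1751] q6 0.021 F [ 0.3 -0.  -0.7]
turn [-0.07  0.    0.35] shift [  12.2 -166.8    0.3]
```

Scaled: -167 mm / 500 = -0.334, -110 mm / 500 = -0.22, 0.4 degrees / 360 = 0.0011.

Call:
{"method": "send_rows", "body": {"rows": "0 0 0.0011 0.008 -0.11 0 1;0 0 0.0011 0.016 -0.22 0 1;0 0 0.0011 0.024 -0.334 0 1;0 0 0.0011 0.024 -0.334 0 1;0 0 0.0011 0.024 -0.334 0.08 1;0 0 0.0011 0.024 -0.334 0.14 1;0 0 0.0011 0.024 -0.334 0.14 1"}}

```text
time: 21.65
eef_pos: [0.4251, 0.0921, 0.1027]
tcp_rot: [0.737, 0.676, -0.003, -0.003]
contact_force: [0.1, -0.4, 0.1]
opening: 1.003
finger_force: 0.0
```

```bash
python3 -c "
from h import *
move([.4265,.0925,.064],-4.8)
shot('wrist','w6.png')"
```

```text
t 21.65 tcp [0.4251 0.0921 0.1027] q6 0.064 F [ 0.1 -0.4  0.1]
turn [-0.43  0.03 -0.08] shift [ 0.5  1.6 38.7]
```

View pics/w6.png

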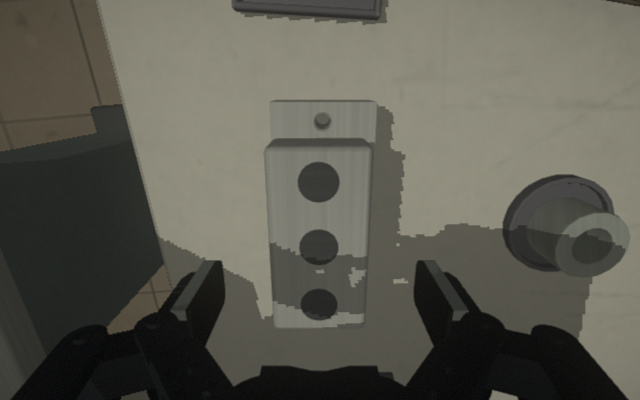

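The three block marks show at (319,182), (319,247) and (319,303), with the block square between the fingers. The ring sits flat in the dish at (575,235). I'll check the centre from the middle mark.

```bash
python3 - <<'E'
from h import *
p=shot('wrist')
w=pix(p,[(319,182),(319,246.5),(319,303)],.064);print(w)
print(pix(p,[(265,149),(374,147),(271,327),(366,327)],.064))
s=ctrl.get_state();print(s['eef_pos'])
E
```

```text
[[0.43105326 0.12805569 0.064     ]
 [0.42796267 0.09211247 0.064     ]
 [0.42489267 0.05640871 0.064     ]]
[[0.40610313 0.14699842 0.064     ]
 [0.45935661 0.14344329 0.064     ]
 [0.39525782 0.04217611 0.064     ]
 [0.45105015 0.03758312 0.064     ]]
[0.42759623 0.09209675 0.10581597]
```

Scaled: 41 mm / 500 = 0.082, 40 mm / 500 = 0.08.

Call:
{"method": "send_rows", "body": {"rows": "0 0 0 0 0.0008 0.04 1;0 0 0 0 0.0008 0.066 1;0 0 0 0 0.0008 0.08 1;0 0 0 0 0.0008 0.082 1;0 0 0 0 0.0008 0.082 1"}}

```text
time: 22.38
eef_pos: [0.4277, 0.0922, 0.0652]
tcp_rot: [0.736, 0.677, 0.0, 0.0]
contact_force: [0.0, 0.0, 0.1]
opening: 1.0
finger_force: 0.0
```

Call:
{"method": "send_rows", "body": {"rows": "0 0 0 0 0 0 -1;0 0 0 0 0 0 -1;0 0 0 0 0 0 -1;0 0 0 0 0 0 -1;0 0 0 0 0 0 -1;0 0 0 0 0 0 -1", "grip_force": 60}}

```text
time: 23.12
eef_pos: [0.4274, 0.0923, 0.0654]
tcp_rot: [0.736, 0.677, -0.0, -0.0]
contact_force: [-2.6, -0.1, 5.5]
opening: 0.617
finger_force: 66.1
```

Scaled: -160 mm / 500 = -0.32, -140 mm / 500 = -0.28.

Call:
{"method": "send_rows", "body": {"rows": "0 0 0 0 0 -0.006 -1;0 0 0 0 0 -0.016 -1;0 0 0 0 0 -0.04 -1;0 0 0 0 0 -0.09 -1;0 0 0 0 0 -0.18 -1;0 0 0 0 0 -0.28 -1;0 0 0 0 0 -0.32 -1;0 0 0 0 0 -0.32 -1"}}

```text
time: 24.12
eef_pos: [0.4284, 0.0922, 0.2273]
tcp_rot: [0.736, 0.677, 0.002, 0.002]
contact_force: [0.2, -0.5, -4.0]
opening: 0.617
finger_force: 65.2
```

```bash
python3 - <<'E'
from h import *
move([.592,-.301,.22],4.3)
p=shot('wrist')
for t in ['block','riser_bar']:
    for d in ctrl.look_for(p,t)[:1]:
        w=c2w(p,d['position']); print(t,round(d['p'],2),np.round(w,3),np.round(proj(p,w)[0]))
p=shot('top')
for t in ['block','riser_bar','block_tray']:
    for d in ctrl.look_for(p,t)[:1]:
        w=c2w(p,d['position']); print(t,round(d['p'],2),np.round(w,3),np.round(proj(p,w)[0]))
E
```

```text
t 24.125 tcp [0.4284 0.0922 0.2273] q6 0.064 F [ 0.2 -0.5 -4. ]
turn [ 0.32  0.01 -9.15] shift [-378.   196.2    8.2]
block 0.8 [0.432 0.11  0.228] [321. 252.]
riser_bar 0.87 [0.429 0.141 0.03 ] [313. 125.]
riser_bar 0.78 [0.423 0.033 0.032] [298. 241.]
block_tray 0.91 [ 0.591 -0.302  0.006] [423. 182.]
```

Scaled: -378 mm / 500 = -0.756, 196 mm / 500 = 0.392, -9.2 degrees / 360 = -0.0256.

Call:
{"method": "send_rows", "body": {"rows": "0 0 -0.0033 -0.09 0.048 0 -1;0 0 -0.0067 -0.186 0.096 0 -1;0 0 -0.01 -0.28 0.146 0 -1;0 0 -0.0133 -0.376 0.196 0 -1;0 0 -0.0167 -0.472 0.246 0 -1;0 0 -0.02 -0.568 0.294 0 -1;0 0 -0.0233 -0.664 0.344 0 -1;0 0 -0.0256 -0.756 0.392 0 -1"}}

```text
time: 25.48
eef_pos: [0.5909, -0.3027, 0.2232]
tcp_rot: [0.68, 0.733, -0.0, -0.001]
contact_force: [0.5, -0.1, -3.3]
opening: 0.618
finger_force: 65.1
```

Scaled: 165 mm / 500 = 0.33, 150 mm / 500 = 0.3.

Call:
{"method": "send_rows", "body": {"rows": "0 0 0 0 0 0 -1;0 0 0 0 0 0.08 -1;0 0 0 0 0 0.16 -1;0 0 0 0 0 0.24 -1;0 0 0 0 0 0.3 -1;0 0 0 0 0 0.33 -1;0 0 0 0 0 0.33 -1"}}

```text
time: 26.35
eef_pos: [0.5898, -0.3, 0.0583]
tcp_rot: [0.68, 0.734, -0.0, -0.002]
contact_force: [-0.1, -0.1, -4.1]
opening: 0.617
finger_force: 65.0
```

```bash
python3 -c "
from h import *
move([.5915,-.3005,.0384],4.3)
shot('wrist','w7.png')"
```

```text
t 26.35 tcp [ 0.5898 -0.3     0.0583] q6 -0.7 F [-0.1 -0.1 -4.1]
turn [-0.14 -0.12  0.06] shift [-0.6  1.7 19.9]
```

View pics/w7.png

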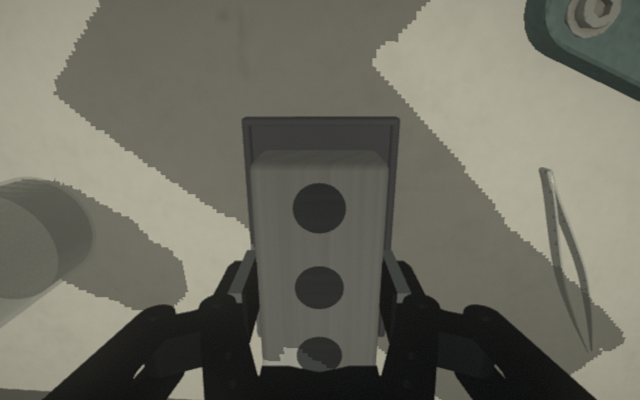

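The block hangs centred and parallel over the tray (tray x 243–399, block 252–388). I'll check y from the far rim at row 118.

```bash
python3 - <<'E'
from h import *
p=shot('wrist')
w=pix(p,[(243,118),(399,118)],.010);print(w)
Y=np.deg2rad(4.3);m=w.mean(0)[:2];print(m-.067*np.array([-np.sin(Y),np.cos(Y)]))
move([.5915,-.3005,.0384],4.3)
E
```

```text
[[ 0.54919257 -0.23701122  0.01      ]
 [ 0.6276124  -0.23109027  0.01      ]]
[ 0.59342606 -0.30086215]
t 26.45 tcp [ 0.5915 -0.3014  0.0612] q6 -0.7 F [-0.5 -0.  -3.1]
turn [0.1  0.08 0.06] shift [ 0.9  0.  22.8]
```

Scaled: 20.5 mm / 500 = 0.041, 20 mm / 500 = 0.04.

Call:
{"method": "send_rows", "body": {"rows": "0 0 0 0.001 0.001 0.012 -1;0 0 0 0.001 0.001 0.024 -1;0 0 0 0.001 0.001 0.032 -1;0 0 0 0.001 0.001 0.037 -1;0 0 0 0.001 0.001 0.04 -1;0 0 0 0.001 0.001 0.041 -1;0 0 0 0.001 0.001 0.041 -1"}}

```text
time: 27.32
eef_pos: [0.5911, -0.3005, 0.0393]
tcp_rot: [0.68, 0.733, 0.0, 0.0]
contact_force: [-0.3, -0.7, -3.8]
opening: 0.618
finger_force: 65.2
```

Scaled: 1 mm / 500 = 0.002, 0.5 mm / 500 = 0.001.

Call:
{"method": "send_rows", "body": {"rows": "0 0 0 0 0 0.001 -1;0 0 0 0 0 0.002 -1;0 0 0 0 0 0.002 -1"}}

```text
time: 27.7
eef_pos: [0.5911, -0.3006, 0.0385]
tcp_rot: [0.68, 0.733, -0.0, 0.0]
contact_force: [0.6, 1.3, -2.3]
opening: 0.617
finger_force: 65.3
```

Scaled: 0.8 mm / 500 = 0.0016, 0.5 mm / 500 = 0.001.

Call:
{"method": "send_rows", "body": {"rows": "0 0 0 0 0 0.001 -1;0 0 0 0 0 0.0016 -1;0 0 0 0 0 0.0016 -1"}}

```text
time: 28.08
eef_pos: [0.5912, -0.3006, 0.0384]
tcp_rot: [0.68, 0.733, -0.0, -0.0]
contact_force: [-2.4, 1.6, 6.1]
opening: 0.617
finger_force: 66.3
```

Scaled: -0.8 mm / 500 = -0.0016.

Call:
{"method": "send_rows", "body": {"rows": "0 0 0 0 0 -0.0016 0.4;0 0 0 0 0 -0.0016 0.7;0 0 0 0 0 -0.0016 0.7;0 0 0 0 0 -0.0016 0.7;0 0 0 0 0 -0.0016 0.7"}}

```text
time: 28.7
eef_pos: [0.5911, -0.3005, 0.0381]
tcp_rot: [0.68, 0.733, 0.0, 0.0]
contact_force: [0.4, 0.1, 0.2]
opening: 0.852
finger_force: 0.0
```

Scaled: -180 mm / 500 = -0.36, -160 mm / 500 = -0.32.

Call:
{"method": "send_rows", "body": {"rows": "0 0 0 0 0 -0.03 0.7;0 0 0 0 0 -0.1 0.7;0 0 0 0 0 -0.22 1;0 0 0 0 0 -0.32 1;0 0 0 0 0 -0.36 1;0 0 0 0 0 -0.36 1"}}

```text
time: 29.45
eef_pos: [0.5917, -0.3009, 0.2204]
tcp_rot: [0.68, 0.733, 0.0, 0.002]
contact_force: [0.9, 0.2, -1.0]
opening: 1.002
finger_force: 0.0
```

```bash
python3 - <<'E'
from h import *
p=shot('top','top1.png')
for t in ['wedge_stop','nest_ring','block','riser_bar','jar','dropper','bar_tray']:
    for d in ctrl.look_for(p,t)[:1]:
        w=c2w(p,d['position']); print(t,round(d['p'],2),np.round(w,3),np.round(proj(p,w)[0]))
move([.429,.0935,.2],-4.8)
E
```

```text
wedge_stop 0.67 [ 0.434 -0.105  0.028] [351. 238.]
nest_ring 0.45 [0.591 0.063 0.034] [288. 177.]
block 0.82 [ 0.587 -0.289  0.037] [422. 182.]
riser_bar 0.75 [0.428 0.097 0.031] [273. 239.]
dropper 0.27 [ 0.586 -0.292  0.038] [423. 182.]
bar_tray 0.95 [0.438 0.294 0.011] [199. 233.]
t 29.85 tcp [ 0.5906 -0.3002  0.2165] q6 -0.699 F [-0.7 -0.5  0.1]
turn [-0.13 -0.09  9.14] shift [ 404.7 -131.3   17.5]
```

View pics/top1.png

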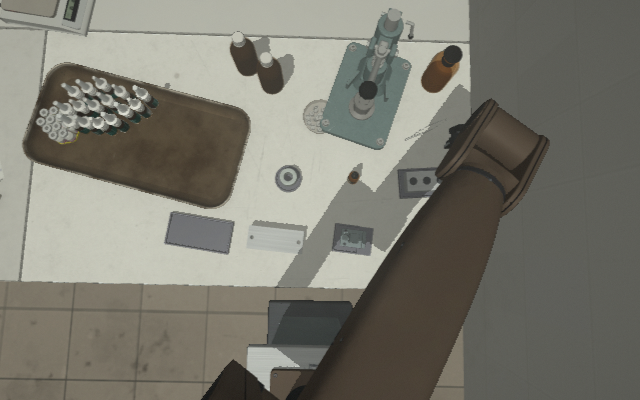

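The wedge (352,239), ring (288,178) and block (420,182) are all in their holders. The bar is alone at (277,237).

Scaled: 405 mm / 500 = 0.81, -131 mm / 500 = -0.262, 9.1 degrees / 360 = 0.0253.

Call:
{"method": "send_rows", "body": {"rows": "0 0 0.0033 0.1 -0.032 0 1;0 0 0.0067 0.2 -0.064 0 1;0 0 0.01 0.3 -0.098 0 1;0 0 0.0133 0.4 -0.13 0 1;0 0 0.0167 0.5 -0.162 0 1;0 0 0.02 0.6 -0.194 0 1;0 0 0.0233 0.71 -0.23 0 1;0 0 0.0253 0.81 -0.262 0 1"}}

```text
time: 30.85
eef_pos: [0.4287, 0.095, 0.218]
tcp_rot: [0.736, 0.677, 0.0, -0.0]
contact_force: [0.7, 0.2, 0.7]
opening: 1.002
finger_force: 0.0
```

Scaled: 100 mm / 500 = 0.2, 80 mm / 500 = 0.16.

Call:
{"method": "send_rows", "body": {"rows": "0 0 0 0 0 0.04 1;0 0 0 0 0 0.1 1;0 0 0 0 0 0.16 1;0 0 0 0 0 0.2 1;0 0 0 0 0 0.2 1;0 0 0 0 0 0.2 1"}}

```text
time: 31.6
eef_pos: [0.4304, 0.0934, 0.119]
tcp_rot: [0.736, 0.677, 0.0, 0.0]
contact_force: [0.3, -0.3, 0.1]
opening: 1.0
finger_force: 0.0
```

```bash
python3 - <<'E'
from h import *
p=shot('wrist','w8.png')
move([.429,.0945,.034],-4.8)
import pickle;pickle.dump(p,open('w8.pkl','wb'))
E
```

```text
t 31.65 tcp [0.4306 0.0934 0.1194] q6 0.066 F [-0.5 -0.   0.4]
turn [ 0.12 -0.01  0.04] shift [ 0.9 -1.9 85.4]
```

View pics/w8.png

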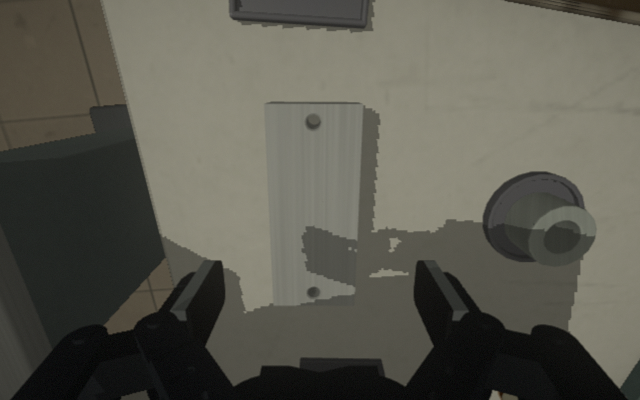

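The bar is square between the fingers, with holes at (313,121) and (313,292).

```bash
python3 - <<'E'
from h import *
import pickle
p=pickle.load(open('w8.pkl','rb'))
w=pix(p,[(313,121),(313,292)],.032);print(w,w.mean(0))
e=pix(p,[(265,103),(363,103),(273,305),(355,305)],.032);print(e,e.mean(0))
E
```

```text
[[0.43347283 0.15565818 0.032     ]
 [0.42257289 0.03409348 0.032     ]] [0.42802286 0.09487583 0.032     ]
[[0.40548759 0.1686954  0.032     ]
 [0.46456822 0.16373157 0.032     ]
 [0.39206349 0.0254525  0.032     ]
 [0.45256524 0.02035689 0.032     ]] [0.42867114 0.09455909 0.032     ]
```

Scaled: 85 mm / 500 = 0.17, 1.2 mm / 500 = 0.0024.

Call:
{"method": "send_rows", "body": {"rows": "0 0 0 0.0024 -0.0044 0.06 1;0 0 0 0.0024 -0.0044 0.11 1;0 0 0 0.0024 -0.0044 0.15 1;0 0 0 0.0024 -0.0044 0.166 1;0 0 0 0.0024 -0.0044 0.17 1;0 0 0 0.0024 -0.0044 0.17 1"}}

```text
time: 32.4
eef_pos: [0.4285, 0.0948, 0.0341]
tcp_rot: [0.736, 0.677, 0.001, 0.001]
contact_force: [0.4, -0.6, 1.3]
opening: 1.003
finger_force: 0.0
```

Call:
{"method": "send_rows", "body": {"rows": "0 0 0 0 0 0 -1;0 0 0 0 0 0 -1;0 0 0 0 0 0 -1;0 0 0 0 0 0 -1;0 0 0 0 0 0 -1;0 0 0 0 0 0 -1", "grip_force": 70}}

```text
time: 33.15
eef_pos: [0.4285, 0.0948, 0.0343]
tcp_rot: [0.736, 0.677, 0.0, 0.0]
contact_force: [-1.1, 0.4, 5.2]
opening: 0.681
finger_force: 77.5
```

Scaled: -100 mm / 500 = -0.2, -80 mm / 500 = -0.16.

Call:
{"method": "send_rows", "body": {"rows": "0 0 0 0 0 -0.006 -1;0 0 0 0 0 -0.016 -1;0 0 0 0 0 -0.04 -1;0 0 0 0 0 -0.09 -1;0 0 0 0 0 -0.16 -1;0 0 0 0 0 -0.2 -1;0 0 0 0 0 -0.2 -1;0 0 0 0 0 -0.2 -1"}}

```text
time: 34.15
eef_pos: [0.4269, 0.0948, 0.1324]
tcp_rot: [0.736, 0.677, -0.001, -0.001]
contact_force: [-0.1, 0.9, -3.6]
opening: 0.685
finger_force: 76.5
```

```bash
python3 -c "
from h import *
move([.440,.295,.135],-8.6)"
```

```text
t 34.15 tcp [0.4269 0.0948 0.1324] q6 0.069 F [-0.1  0.9 -3.6]
turn [-0.09  0.01  3.84] shift [200.6  -3.5  -2.6]
```

Scaled: 201 mm / 500 = 0.402, -3.5 mm / 500 = -0.007, 3.8 degrees / 360 = 0.0106.

Call:
{"method": "send_rows", "body": {"rows": "0 0 0.0028 0.1 -0.002 0 -1;0 0 0.0056 0.2 -0.004 0 -1;0 0 0.0083 0.3 -0.006 0 -1;0 0 0.0106 0.402 -0.007 0 -1;0 0 0.0106 0.402 -0.007 0.04 -1;0 0 0.0106 0.402 -0.007 0.1 -1;0 0 0.0106 0.402 -0.007 0.14 -1;0 0 0.0106 0.402 -0.007 0.14 -1"}}

```text
time: 35.15
eef_pos: [0.4382, 0.2943, 0.0597]
tcp_rot: [0.758, 0.652, -0.004, -0.001]
contact_force: [-0.4, 0.1, -3.3]
opening: 0.686
finger_force: 76.3
```

```bash
python3 - <<'E'
from h import *
p=shot('wrist','w9.png')
move([.440,.295,.0393],-8.5)
import pickle;pickle.dump(p,open('w9.pkl','wb'))
E
```

```text
t 35.2 tcp [0.4395 0.2948 0.0613] q6 0.548 F [-0.2  0.1 -2.3]
turn [-0.22  0.13 -0.06] shift [ 0.3  0.6 22. ]
```

View pics/w9.png

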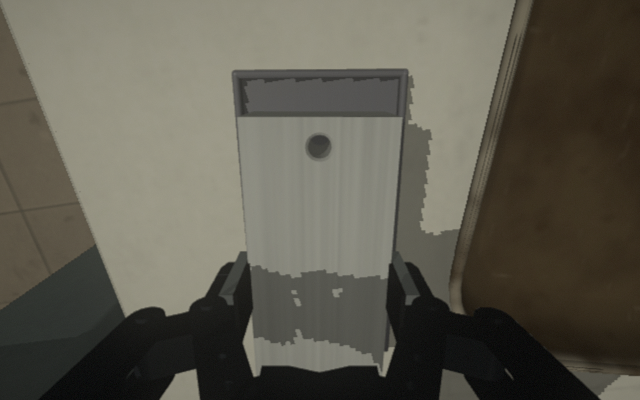

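```bash
python3 - <<'E'
from h import *
import pickle
p=pickle.load(open('w9.pkl','rb'))
w=pix(p,[(233,70),(408,70)],.010);print(w)
Y=np.deg2rad(-8.4);m=w.mean(0)[:2];u=np.array([-np.sin(Y),np.cos(Y)]);print('tray',m-.085*u)
b=pix(p,[(236,117),(405,117)],.0597);print(b,'bar',b.mean(0)[:2]-.072*u)
move([.440,.295,.0393],-8.5)
E
```

```text
[[0.41166792 0.3887933  0.01      ]
 [0.49483827 0.37618526 0.01      ]]
tray [0.44083604 0.29840113]
[[0.42111565 0.36913616 0.0597    ]
 [0.48045448 0.36020305 0.0597    ]] bar [0.44026709 0.293442  ]
t 35.2 tcp [0.4395 0.2948 0.0613] q6 0.548 F [-0.2  0.1 -2.3]
turn [-0.22  0.13 -0.06] shift [ 0.3  0.6 22. ]
```

The bar hangs parallel and inside the tray walls (tray x 233–408 at the far rim). I'll shift it 2 mm towards +y and lower.

Scaled: 20.5 mm / 500 = 0.041, 19 mm / 500 = 0.038.

Call:
{"method": "send_rows", "body": {"rows": "0 0 0 0.004 0.0008 0.014 -1;0 0 0 0.004 0.0008 0.026 -1;0 0 0 0.004 0.0008 0.034 -1;0 0 0 0.004 0.0008 0.038 -1;0 0 0 0.004 0.0008 0.041 -1;0 0 0 0.004 0.0008 0.041 -1"}}

```text
time: 35.95
eef_pos: [0.4416, 0.2973, 0.0427]
tcp_rot: [0.758, 0.652, 0.0, 0.0]
contact_force: [-0.1, 0.3, -3.7]
opening: 0.683
finger_force: 76.4
```

Scaled: 1.5 mm / 500 = 0.003, 1 mm / 500 = 0.002.

Call:
{"method": "send_rows", "body": {"rows": "0 0 0 0 0 0.001 -1;0 0 0 0 0 0.002 -1;0 0 0 0 0 0.003 -1;0 0 0 0 0 0.003 -1"}}

```text
time: 36.45
eef_pos: [0.4415, 0.2973, 0.0412]
tcp_rot: [0.758, 0.652, -0.0, -0.0]
contact_force: [0.1, 0.3, -3.8]
opening: 0.685
finger_force: 76.4
```

Call:
{"method": "send_rows", "body": {"rows": "0 0 0 0 0 0.0014 -1;0 0 0 0 0 0.0028 -1;0 0 0 0 0 0.0038 -1;0 0 0 0 0 0.0038 -1"}}

```text
time: 36.95
eef_pos: [0.4415, 0.2973, 0.0394]
tcp_rot: [0.758, 0.652, -0.0, -0.0]
contact_force: [-0.4, -0.1, -2.0]
opening: 0.682
finger_force: 76.5
```

Scaled: 0.9 mm / 500 = 0.0018, 0.5 mm / 500 = 0.001.

Call:
{"method": "send_rows", "body": {"rows": "0 0 0 0 0 0.001 -1;0 0 0 0 0 0.0018 -1;0 0 0 0 0 0.0018 -1"}}

```text
time: 37.33
eef_pos: [0.4415, 0.2973, 0.0394]
tcp_rot: [0.758, 0.652, -0.0, -0.0]
contact_force: [-4.5, -2.0, 6.2]
opening: 0.688
finger_force: 77.5
```

Seated at the expected height. Release and rise.

Scaled: -0.8 mm / 500 = -0.0016.

Call:
{"method": "send_rows", "body": {"rows": "0 0 0 0 0 -0.0016 0.6;0 0 0 0 0 -0.0016 0.8;0 0 0 0 0 -0.0016 0.8;0 0 0 0 0 -0.0016 0.8;0 0 0 0 0 -0.0016 0.8"}}

```text
time: 37.95
eef_pos: [0.4415, 0.2973, 0.0392]
tcp_rot: [0.758, 0.652, 0.0, -0.0]
contact_force: [0.6, -0.1, 0.1]
opening: 0.899
finger_force: 0.0
```

Scaled: 200 mm / 500 = 0.4, -170 mm / 500 = -0.34.

Call:
{"method": "send_rows", "body": {"rows": "0 0 0 0 0 -0.03 0.8;0 0 0 0 0 -0.1 0.8;0 0 0 0 0 -0.22 0.8;0 0 0 0 0 -0.34 0.8;0 0 0 0 0 -0.34 0.8;0 0 0 0.4 -0.2 -0.34 0.8;0 0 0 0.4 -0.2 -0.34 0.8;0 0 0 0.4 -0.2 -0.34 0.8"}}

```text
time: 38.95
eef_pos: [0.3827, 0.4769, 0.2092]
tcp_rot: [0.758, 0.652, -0.0, 0.0]
contact_force: [1.5, 0.4, -0.2]
opening: 0.899
finger_force: 0.0
```

Scaled: 60 mm / 500 = 0.12.

Call:
{"method": "send_rows", "body": {"rows": "0 0 0 0.12 0 0 0.8;0 0 0 0.12 0 0 0.8;0 0 0 0.12 0 0 0.8;0 0 0 0.12 0 0 0.8"}}

```text
time: 39.45
eef_pos: [0.3926, 0.5338, 0.2094]
tcp_rot: [0.758, 0.652, -0.0, 0.0]
contact_force: [-0.8, -1.0, -0.1]
opening: 0.902
finger_force: 0.0
```

```bash
python3 - <<'E'
from h import *
p=shot('top')
for t in ['wedge_stop','nest_ring','block','riser_bar','jar','dropper']:
    for d in ctrl.look_for(p,t)[:1]:
        w=c2w(p,d['position']); print(t,round(d['p'],2),np.round(w,3))
a=cv2.resize(p['color'][140:270,150:470,::-1],None,fx=2.5,fy=2.5,interpolation=cv2.INTER_CUBIC)
cv2.imwrite('pics/top2.png',a);print(ctrl.get_state()['time'],ctrl.get_state()['eef_pos'])
E
```

```text
wedge_stop 0.97 [ 0.436 -0.109  0.03 ]
nest_ring 0.67 [ 0.428 -0.109  0.019]
block 0.69 [ 0.589 -0.298  0.037]
riser_bar 0.76 [0.444 0.293 0.037]
jar 0.91 [ 0.428 -0.294  0.115]
dropper 0.49 [ 0.591 -0.109  0.048]
39.8 [0.39266332 0.5345856  0.20957249]
```

View pics/top2.png

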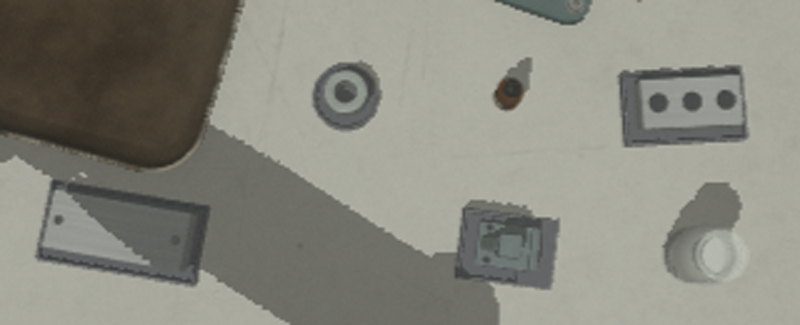

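The final view shows every piece inside its own holder: the bar at (120,232), ring (346,95), block (692,102) and wedge (510,245). The jar and dropper have not moved.

```bash
python3 -c "
from plant import ctrl
print(ctrl.sign_off())"
```

```text
the job is handed in; nothing more can be done
None
```

The wedge stop, ring, vial block and riser bar are each in their own holders, placed in the order asked. The wedge did not rock under a light press of about 7 N, the jar and dropper bottle were not touched, and the job was handed in at about 40 s.

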